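# Hang the parts caddy on the sprung cleat

### The arm

A 6-joint arm with a two-finger parallel gripper is mounted at the origin on the work surface. World frame = base frame: x ahead of the robot, y to its left, z up, the work surface at z = 0. Lengths are in m, angles in rad, forces in N, time in s.
With the tool pointing down it reaches from about 0.35 to 0.975 m from the base axis. Payload 7.1 kg.
Tool frame: the origin (TCP) lies midway between the tips of the shut fingers; the grasp point (between the pads) lies 19 mm behind it; z points along the fingers, y is the line along which they close (so a half turn about z gives the same grasp; the last joint's range is limited). The gripper opens to 88 mm and grips with 3 to 60 N. Pads are 20 mm wide; open, the fingers measure 115 mm over their backs; the gripper's body (75 mm by 178 mm) begins 61 mm behind the grasp point.
Start: joints at [1.191, 0.423, 1.63, -0, 1.089, -0.019], TCP at [0.221, 0.585, 0.223] pointing down, gripper open.
Joint ranges: [-3, 3], [-0.9, 2.11], [0.09, 2.58], [-1.31, 4.45], [0.11, 2.69], [-2.54, 2.54]. Speed limits (rad/s): [2.39, 2.39, 3.01, 3.14, 3.14, 3.14].

### API

Orientations are given as a unit quaternion [w, x, y, z].
In Python, from station import move_pose, movel, movej, command_gripper, wait, inverse_kinematics, read_camera, camera_info, MotionError, job_done, get_time, get_joint_pos, get_qvel, get_effort, get_tcp_pos, get_ee_rot, get_ft_force, get_ft_torque, get_grip_width, get_finger_force gives the robot as it stands. Calls block until the motion is done:
- move_pose(position, orientation): joint-space move of the TCP to a pose.
- movel(position, frame=None, v=0.15, until_force=None): straight line of the TCP; frame=None keeps the orientation; v is the mean speed in m/s. With until_force (N) it stops when the force on the tool has changed by that much, and returns True; else False.
- movej(angles): joint-space move.
- command_gripper(opening): opening from 0.0 (shut) to 1.0 (fully open); the grip force is fixed at half the most; returns when the fingers have stopped.
- wait(seconds).
- inverse_kinematics(position, orientation): joint angles nearest the present ones, or None.
- read_camera(name): name is "side" or "top" or "wrist"; returns the picture (400x640x3 uint8, red, green, blue); there is no depth.
- camera_info(name): a dict with "intrinsics" (3x3 intrinsics, pixels), "T" (4x4, takes a point from camera to world coordinates); the wrist camera has in their place "tool_from_camera" (4x4, takes a point from camera to tool coordinates, whose origin is the TCP and whose axes are the flange's). Camera axes: x right, y up, looking along -z (the intrinsics and any distortion apply to the point x, -y, -z); pixel columns grow to the right and rows downward; lengths in m; the calibration is good to about 2 mm. A picture is of the moment at which its call begins: read the wrist's pose just before it. camera_info takes no time and is no camera call.
A pose or a line that the arm cannot do raises MotionError and nothing moves.
- job_done(): hands the job in; it is judged then, once.
Readings, each from a call of its own:
- get_time(): time.
- get_joint_pos(): joint angles.
- get_qvel(): joint speeds.
- get_effort(): joint torques, N m.
- get_tcp_pos(): TCP position.
- get_ee_rot(): TCP orientation.
- get_ft_force(): force on the tool from outside, world axes, zero at the start.
- get_ft_torque(): the same for the moment, N m.
- get_grip_width(): opening from 0.0 (shut) to 1.0 (fully open).
- get_finger_force(): force on a finger pad.
Only numpy, scipy, OpenCV 4.12 (cv2) and the standard library are available. Lean on these libraries where they do the work, as an engineer would, in place of code of your own. Each camera call takes 0.05 s, during which the arm holds its last target. There are 200 camera calls.

### The job

Hang the grey parts caddy on the free stretch of the aluminium cleat on the wooden board, about in the middle of that stretch: tip its top towards the board by some 20 degrees to bring its angled rear strip over the cleat, then swing it upright and let it down until the strip sits behind the cleat's lip. The cleat is sprung, so before letting go press the upright caddy down on it with about 15 N for half a second to bed it, never with more than 30 N, and do not jam it against the board; do not let the caddy fall onto the cleat, leave it hanging level and flat against the board, and leave the other things where they are.

Things in the scene. Friction and masses are not known exactly. Their poses are not given: they have to be found in the camera images.
- caddy: Grey plastic caddy, open box 80 (x) by 110 (y) by 80 (z) mm, walls 4 mm, about 0.35 kg. Origin: centre of its underside; z up, +x towards its rear. At the rear a flange (z = 75 to 80) carries the angled strip; low down a foot bar (z = 1 to 9, full width) reaches back to x = 64, so that it hangs level; it fouls the lip unless the caddy is tipped.
- caddy_grip (a point): On the caddy: middle of its grip tab, 110 mm above the caddy's origin. The tab stands on the central divider, 12 mm thick (along caddy x), 44 mm wide (y), from the rim (z = 80) to z = 135.
- strip_edge (a point): On the caddy: middle of the lower edge of its angled rear strip, at caddy (61.8, 0, 59) mm. The strip is 4 mm thick and 110 mm wide; its lower front face runs from (x 46.4, z 77.6) down and back to (x 60.2, z 57.9), 35 degrees from vertical; its rearmost point is x = 63.5.
- board: Wooden board 18 mm thick, 330 mm long (y = -210 to 120), 190 mm high, fixed upright on the counter. Origin: at counter height on its front face, below the middle of the cleat's free stretch; +x points into the board (front face at x = 0, things hang on the -x side), y along it, z up.
- cleat_mid (a point): On the board: top edge of the cleat's lip, mid-setting (board x -13, z 157). The true edge is up to 18 mm higher or lower: its height setting is not measured; look or feel for it. Cleat y = -95 to 95; its 4 mm lip leans forwards 35 degrees from vertical (front to x -16.3), groove behind it 16 mm deep, parts below reach 42 mm down, x -5.5. Sprung downwards, 6000 N/m, stop at 9 mm.
- cleat (a joint): How far the sprung cleat is pressed down from its rest, m: 0 at rest, 0.0025 under 15 N, 0.005 under 30 N, stop at 0.009. It says nothing of the height setting.
- home_mid (a point): On the board: where the caddy's origin is when it hangs home, for the cleat's mid-setting (board x -64, y 0, z 86); 71 mm below the lip's top edge whatever the setting. The caddy's axes are then parallel to the board's.
- neighbour (a point): On the board: middle (mid-setting) of a small white bin hung on the same rail, 75 mm along y (y = -178 to -102), reaching 80 mm forward of the board and 13 mm above the lip's edge, with wooden sticks to 54 mm above the edge. Fixed.
- bowl: White ceramic bowl of screws, 110 mm across, 45 mm high; leave alone. Origin: centre of underside.
- coupling: Aluminium coupling, 44 mm across, 36 mm high; leave alone. Origin: centre of underside.
- pitcher: Blue plastic blender pitcher, 130 mm across, 200 mm high, handle at its +y; leave alone. Origin: centre of underside.
- brush: Yellow plastic brush lying along its x; leave alone.
- mug: Blue ceramic mug, 80 mm across, 90 mm high, handle at its +y; leave alone. Origin: centre of underside.
- jar: Jar 70 mm across, 110 mm high; leave alone. Origin: centre of underside.
Things that resemble listed ones, but are neither listed nor needed, are in the scene too. Leave any orange look-alike of the caddy alone.

How it is judged:
On the way, in this order (a step that is already met when the one before it is completed fails the run):
1. the caddy, tipped at least 8 degrees with its top towards the board, has its strip's lower edge over the cleat's groove (angle between caddy's own z axis and vertical above 0.14 rad and x of strip_edge in the frame of board between -0.015 and 0.002 m and z of strip_edge in the frame of board above 0.115 m and y of strip_edge in the frame of board between -0.04 and 0.04 m and angle between caddy's own x axis and vertical above 1.68 rad), for 0.1 s.
2. the caddy, upright and in place, presses the sprung cleat down by at least 1.3 mm (8 N) (angle between caddy's own z axis and vertical below 0.1 rad and value of joint cleat above 0.0013 m and x of caddy in the frame of board between -0.069 and -0.059 m and z of caddy in the frame of board above 0.056 m), for 0.3 s.
At the end, for the whole second after the job is handed in: The caddy hangs on the cleat, let go and at rest: upright within 4.5 degrees, square to the board within 6 degrees, its back at the board (origin 64 mm in front of it within 4.5 mm), within 30 mm of the middle of the free stretch (x of caddy in the frame of board between -0.0685 and -0.0595 m and y of caddy in the frame of board between -0.03 and 0.03 m and z of caddy in the frame of board between 0.056 and 0.11 m and angle between caddy's own z axis and vertical below 0.08 rad and angle between the x axis of caddy and the x axis of board, either way round below 0.1 rad and contact force between caddy and board above 1 N and contact force between caddy and the fingers below 0.1 N and linear speed of caddy below 0.01 m/s); the robot touches nothing.
It fails at once if the cleat is pressed down by more than 5 mm (30 N) (value of joint cleat above 0.005 m).
It fails at once if the caddy is jammed against board and cleat with more than 70 N, all contacts together (contact force between caddy and board above 70 N).
It fails at once if the caddy is dropped (falls unheld faster than 0.3 m/s) (linear speed of caddy above 0.3 m/s and contact force between caddy and the fingers below 0.1 N).
It fails at once if one of the other things is shifted by more than 30 mm (distance of any of bowl, coupling, pitcher, brush, mug, jar from where it was at the start of the episode above 0.03 m).
It also fails if it takes over 58 s, if anything falls off the work surface, if the arm or the gripper's body presses on something with over 40 N, if the wrist force passes 120 N, or if a joint passes its speed limit or range.

## Working session

There is one attempt and no reset: what is moved stays moved. The work goes in short steps, each a Python script; the robot and the scene stay as the last script left them, time stands still between calls to the robot, and variables do not carry over. Pictures are saved under pics/ and viewed, at most 10 in all, crops included, and the job is handed in when it is done.

```bash
mkdir -p pics; python3 - <<'E'
from station import *
import cv2,numpy as np
np.set_printoptions(precision=4,suppress=True)
for n in ["side","top","wrist"]:
    cv2.imwrite(f"pics/{n}0.png",read_camera(n)[:,:,::-1]); i=camera_info(n)
    for k,v in i.items(): print(n,k,np.array(v) if not isinstance(v,str) else v)
print(get_time(),get_tcp_pos(),get_ee_rot(),get_ft_force())
a=cv2.imread("pics/side0.png");b=cv2.imread("pics/top0.png")
E
```

```text
side intrinsics [[399.2053   0.     315.7242]
 [  0.     399.2053 202.0316]
 [  0.       0.       1.    ]]
side T [[ 0.7542  0.3271 -0.5694 -0.0381]
 [-0.6565  0.3942 -0.6431 -0.571 ]
 [ 0.0141  0.8588  0.5121  0.6514]
 [ 0.      0.      0.      1.    ]]
top intrinsics [[495.785    0.     321.2033]
 [  0.     495.785  195.1155]
 [  0.       0.       1.    ]]
top T [[-0.0226  0.9737 -0.2267  0.3157]
 [-0.9997 -0.0235 -0.0012  0.0589]
 [-0.0064  0.2266  0.974   1.2292]
 [ 0.      0.      0.      1.    ]]
wrist intrinsics [[319.7664   0.     323.0869]
 [  0.     319.7664 196.7773]
 [  0.       0.       1.    ]]
wrist tool_from_camera [[ 0.0006  0.9608  0.2772  0.0755]
 [ 1.     -0.0004 -0.0006 -0.    ]
 [-0.0005  0.2772 -0.9608 -0.163 ]
 [ 0.      0.      0.      1.    ]]
0.15 [0.2205 0.5844 0.2221] [-0.0001  0.1794  0.9838 -0.0006] [-0.5092  0.2868 -0.3259]
```

View pics/side0.png

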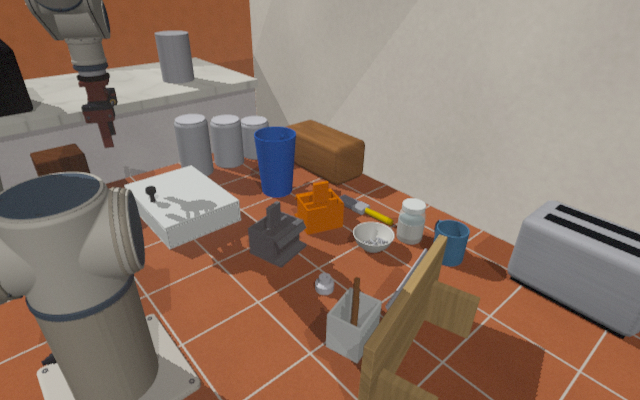

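View pics/top0.png

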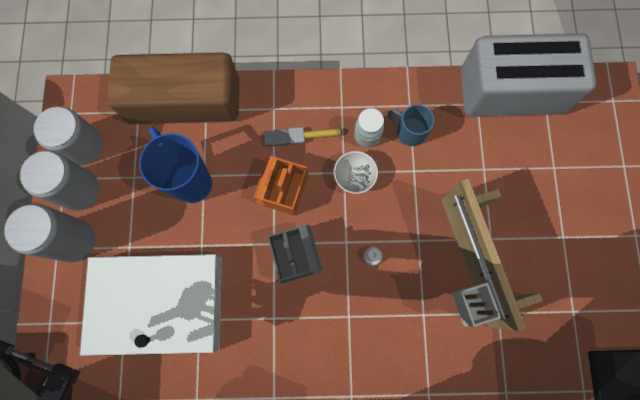

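The side view shows two caddies: grey at (277,235) and orange at (320,208). In the top view they are grey at (295,253) and orange at (281,184). The grey one fits the description, and the orange one is the look-alike. In the top view the board runs from (455,185) to (515,325), with the white bin at (480,303). I'll confirm with enlarged crops.

```bash
python3 - <<'E'
import cv2,numpy as np
t=cv2.imread("pics/top0.png");s=cv2.imread("pics/side0.png")
def crop(im,x,y,w,h,k,name):
    c=cv2.resize(im[y:y+h,x:x+w],None,fx=k,fy=k,interpolation=cv2.INTER_CUBIC)
    c=cv2.convertScaleAbs(c,alpha=1.5,beta=15)
    for i in range(0,w,10): cv2.putText(c,str(x+i),(i*k,8),0,.28,(0,255,255)); cv2.line(c,(i*k,9),(i*k,14),(0,255,255))
    for j in range(10,h,10): cv2.putText(c,str(y+j),(6,j*k+3),0,.28,(0,255,255)); cv2.line(c,(0,j*k),(5,j*k),(0,255,255))
    cv2.imwrite(name,c); return c
a=crop(t,262,218,66,70,6,"/tmp/a.png"); b=crop(s,240,195,66,70,6,"/tmp/b.png")
cv2.imwrite("pics/caddy.png",np.hstack([a,b]))
a=crop(t,435,170,100,165,3,"/tmp/a.png"); b=crop(s,315,225,165,165,3,"/tmp/b.png")
cv2.imwrite("pics/board.png",np.hstack([a,b]))
E
```

```text
(no output)
```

View pics/caddy.png

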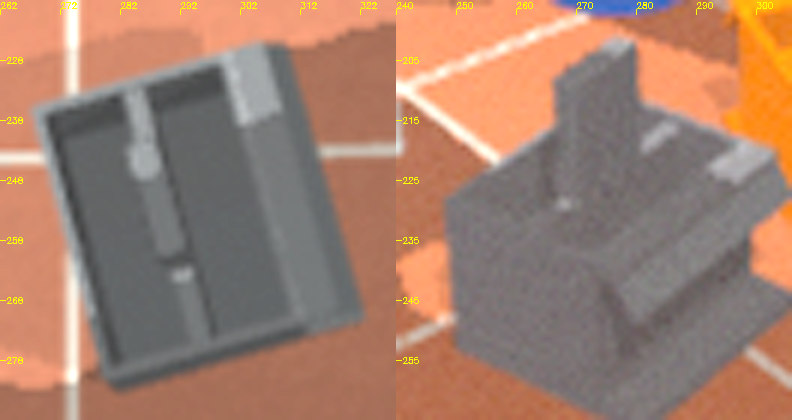

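View pics/board.png

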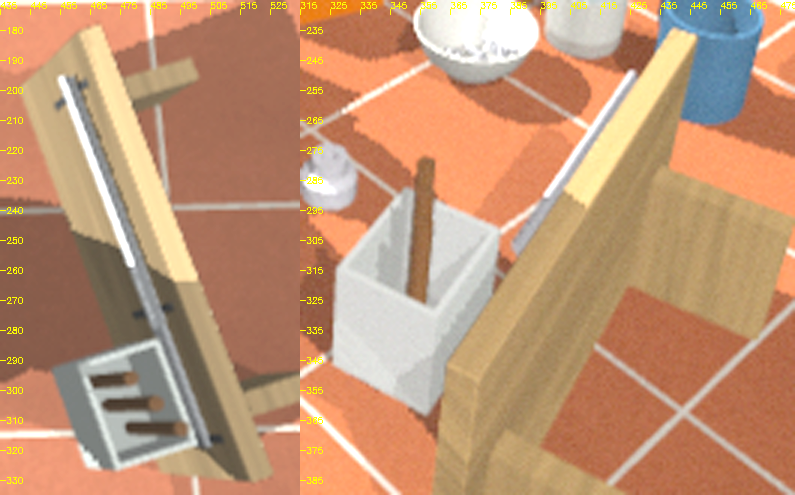

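The grey caddy's strip is on its right-hand side in the top view, so its rear already faces the board. I'll fit both poses from the corner pixels.

```bash
cat > fit.py <<'E'
from station import camera_info
import numpy as np,cv2
from scipy.optimize import least_squares
np.set_printoptions(precision=4,suppress=True)
def proj(i,T,p):
    c=(np.asarray(p)-T[:3,3])@T[:3,:3]; K=np.array(i)
    return np.c_[K[0,2]-K[0,0]*c[:,0]/c[:,2], K[1,2]+K[1,1]*c[:,1]/c[:,2]]
C={n:(camera_info(n)["intrinsics"],np.array(camera_info(n)["T"])) for n in("side","top")}
def W(q,p):
    c,s=np.cos(q[2]),np.sin(q[2]); p=np.asarray(p,float)
    return np.c_[q[0]+c*p[:,0]-s*p[:,1],q[1]+s*p[:,0]+c*p[:,1],p[:,2]]
E
python3 - <<'E'
from fit import *
cad={"top":[((-40,55,80),(35,108)),((-40,-55,80),(105,372)),((-40,-55,0),(118,388)),((0,22,135),(143,146)),((0,-22,135),(175,258)),((64,55,9),(285,43)),((64,-55,9),(362,318))],
"side":[((6,-22,135),(555,82)),((6,22,135),(635,42)),((-40,-55,80),(447,200)),((-40,-55,0),(455,347)),((63,-55,59),(622,325))]}
off={"top":(0,262,218,6),"side":(396,240,195,6)}
brd={"top":[((0,120,190),(81,30)),((18,120,190),(103,27)),((0,-210,190),(247,482)),((18,-210,190),(272,472)),((0,120,0),(22,100)),((-13,95,-1),(63,77))],
"side":[((0,120,190),(670,35)),((0,-210,190),(447,362)),((18,120,190),(693,37)),((18,-210,190),(475,378)),((-13,95,-1),(632,72))]}
offb={"top":(0,435,170,3),"side":(300,315,225,3)}
def fit(d,off,q0):
    def r(q,full=0):
        o=[]
        for n in d:
            p=np.array([a for a,_ in d[n]],float)/1000; p[p[:,2]<0,2]=q[3]; 
            u=np.array([b for _,b in d[n]],float); f=off[n]; u=np.c_[(u[:,0]-f[0])/f[3]+f[1],u[:,1]/f[3]+f[2]]
            o.append(proj(*C[n],W(q,p))-u)
        return o if full else np.vstack(o).ravel()
    s=least_squares(r,q0,loss="soft_l1"); print(s.x,np.degrees(s.x[2])); [print(e) for e in r(s.x,1)]
fit(cad,off,[.3,.1,-1.5,.1]); fit(brd,offb,[.35,-.33,-1.5,.157])
E
```

```text
[ 0.4458  0.1364 -1.3157  0.1   ] -75.38296128105526
[[-0.8002 -0.2885]
 [-0.4419  1.5812]
 [ 0.3106  0.7704]
 [-0.4315 -0.9919]
 [-0.5977 -0.5192]
 [ 1.2018  3.3236]
 [ 0.5201  0.372 ]]
[[ 2.4958  0.4379]
 [ 0.4494 -0.3671]
 [-1.0953 -0.6237]
 [-0.178   0.1419]
 [ 2.0841 -0.224 ]]
[ 0.4678 -0.2752 -1.3003  0.1617] -74.50124059600276
[[-0.9214  0.1952]
 [-0.4364 -1.1408]
 [ 1.0945  0.8902]
 [ 1.0818  1.5574]
 [-1.3551 -3.9692]
 [ 0.0644 -0.0436]]
[[ 0.477  -2.8959]
 [-2.1656 -0.1354]
 [ 1.6795 -0.5746]
 [ 0.0035  0.4949]
 [ 0.3186  0.0897]]
```

Both fits agree to about 3 px. Now the first moves: wrist views over the board and then over the caddy, to refine both poses.

```bash
cat >> fit.py <<'E'
from scipy.spatial.transform import Rotation as R
M=np.array([[0,1,0],[1,0,0],[0,0,-1.]])
def quat(yaw,tip=0.): 
    q=(R.from_euler("z",yaw)*R.from_euler("y",tip)*R.from_matrix(M)).as_quat(); return [q[3],q[0],q[1],q[2]]
def wristT(p,q): 
    T=np.eye(4); T[:3,:3]=R.from_quat([q[1],q[2],q[3],q[0]]).as_matrix(); T[:3,3]=p
    return T@np.array(camera_info("wrist")["tool_from_camera"])
E
python3 - <<'E'
from fit import *; from station import *
p=np.array(get_tcp_pos()); p[2]=.34; movel(p,v=.25)
B=[.4678,-.2752,-1.3003]; K=[.4458,.1364,-1.3157]
for n,q,l in(("wb",B,(-.03,0,.37)),("wc",K,(0,0,.30))):
    move_pose(W(q,[l])[0],quat(q[2]))
    p,o=get_tcp_pos(),get_ee_rot(); im=read_camera("wrist")
    np.savez(f"{n}.npz",p=p,o=o,im=im); cv2.imwrite(f"pics/{n}.png",im[:,:,::-1])
    print(get_time(),p,o,get_joint_pos())
E
```

```text
3.85 [ 0.4601 -0.2458  0.37  ] [-0.      0.9908  0.1354  0.    ] [-0.5135  0.1235  1.6896  0.0001  1.3285  0.7857]
5.35 [0.4463 0.1359 0.3002] [0.0001 0.9919 0.1269 0.0003] [ 0.2698  0.0919  1.8862 -0.0002  1.163   1.5867]
```

View pics/wb.png

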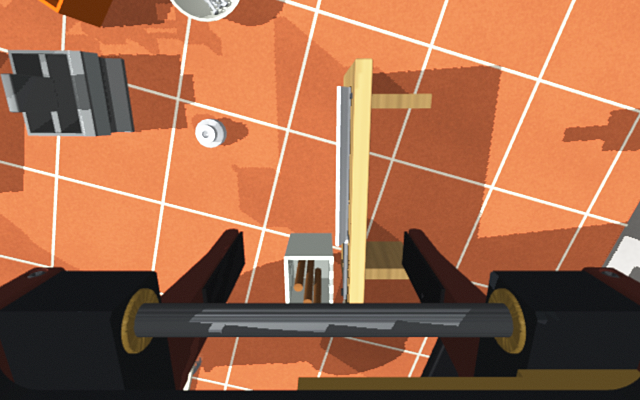

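View pics/wc.png

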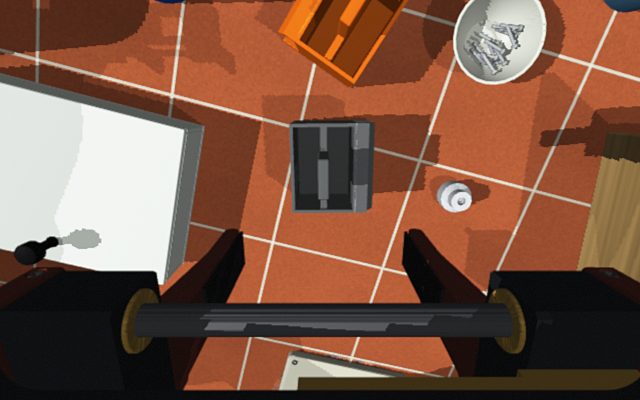

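The wrist view over the board shows its top edge along column ~362 and the lip along column ~340, from row 88 to 245. The wrist view over the caddy shows it at (332,167), with the tab at (323,165). I'll enlarge both to get pixel-accurate corners.

```bash
python3 - <<'E'
import cv2,numpy as np
def crop(n,x,y,w,h,k):
    c=cv2.resize(cv2.imread(f"pics/{n}.png")[y:y+h,x:x+w],None,fx=k,fy=k,interpolation=cv2.INTER_CUBIC)
    c=cv2.convertScaleAbs(c,alpha=1.3,beta=20)
    for i in range(0,w,10): cv2.putText(c,str(x+i),(i*k,8),0,.28,(0,0,0)); cv2.line(c,(i*k,9),(i*k,14),(0,0,0))
    for j in range(10,h,10): cv2.putText(c,str(y+j),(6,j*k+3),0,.28,(0,0,0)); cv2.line(c,(0,j*k),(5,j*k),(0,0,0))
    return c
a=crop("wb",325,50,55,98,6); d=crop("wc",285,112,74+20,98,6)[:, :95*6-100]
cv2.imwrite("pics/fine.png",np.hstack([a,d])[:, :800]);
E
```

```text
(no output)
```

View pics/fine.png

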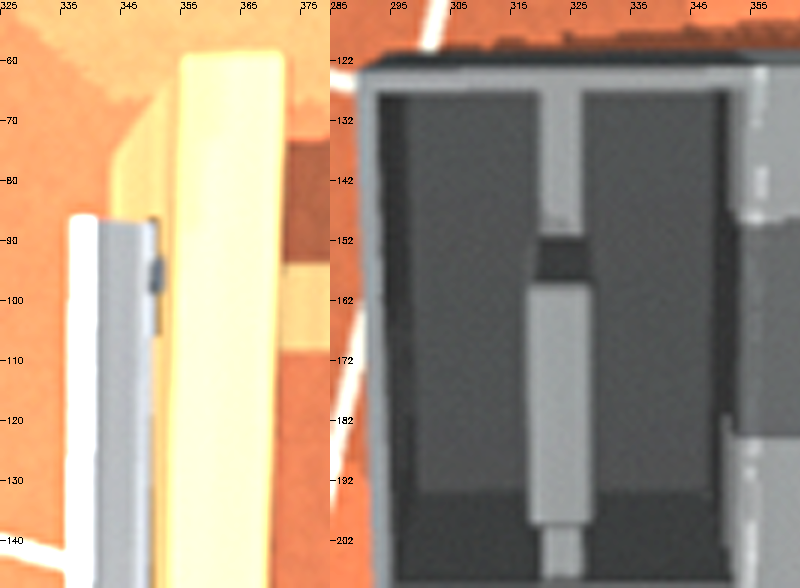

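```bash
cat > ref.py <<'E'
from fit import *
for n in("wb","wc"):
    z=np.load(n+".npz"); C[n]=(camera_info("wrist")["intrinsics"],wristT(z["p"],z["o"]))
def conv(d,off): return {n:[(a,((b[0]-off[n][0])/off[n][3]+off[n][1],b[1]/off[n][3]+off[n][2])) for a,b in v] for n,v in d.items()}
cad=conv({"top":[((-40,55,80),(35,108)),((-40,-55,80),(105,372)),((-40,-55,0),(118,388)),((0,22,135),(143,146)),((0,-22,135),(175,258)),((64,-55,9),(362,318))],
"side":[((6,22,135),(635,42)),((-40,-55,80),(447,200)),((-40,-55,0),(455,347))]},{"top":(0,262,218,6),"side":(396,240,195,6)})
brd=conv({"top":[((0,120,190),(81,30)),((18,120,190),(103,27)),((0,-210,190),(247,482)),((18,-210,190),(272,472)),((-13,95,-1),(63,77))],
"side":[((0,-210,190),(447,362)),((18,120,190),(693,37)),((18,-210,190),(475,378)),((-13,95,-1),(632,72))]},{"top":(0,435,170,3),"side":(300,315,225,3)})
cad["wc"]=[((-40,55,80),(289.7,123.7)),((-6,22,135),(318,159.5)),((6,22,135),(328.7,159.5)),((-6,-22,135),(318,199)),((6,-22,135),(328.7,199)),((-40,-55,80),(293,211))]
brd["wb"]=[((0,120,190),(355,59)),((18,120,190),(372.5,59)),((0,35,190),(352.5,145)),((18,35,190),(370,145)),((-13,95,-1),(341,86)),((-13,20,-1),(339.8,145))]
def fit(d,q0,use,nf):
    def r(q,full=0):
        o=[]
        for n in use:
            p=np.array([a for a,_ in d[n]],float)/1000; p[p[:,2]<0,2]=q[3]
            e=proj(*C[n],W(q,p))-np.array([b for _,b in d[n]])
            if n=="wb" : e[[2,3,5],1]=0
            o.append(e)
        return o if full else np.vstack(o).ravel()
    s=least_squares(r,q0,loss="soft_l1"); print(use,s.x,np.degrees(s.x[2])); 
    for n,e in zip(use,r(s.x,1)): print(n,e.round(1).tolist())
for u in(["wc"],["top","side","wc"]): fit(cad,[.44,.13,-1.3,.1],u,3)
for u in(["wb"],["top","side","wb"]): fit(brd,[.467,-.275,-1.3,.16],u,4)
E
python3 ref.py
```

```text
['wc'] [ 0.4473  0.1353 -1.3133  0.1   ] -75.2440819277133
wc [[-0.4, -0.5], [-0.2, -0.7], [0.7, -0.7], [0.1, 0.6], [0.6, 0.6], [-1.0, 1.4]]
['top', 'side', 'wc'] [ 0.4469  0.1354 -1.3185  0.1   ] -75.54662656213382
top [[-0.3, -0.9], [-0.1, 1.0], [0.7, 0.3], [0.1, -1.5], [-0.1, -1.0], [0.9, -0.0]]
side [[1.1, -0.3], [-0.5, -0.6], [0.4, 0.1]]
wc [[-0.3, -0.4], [-0.3, -0.4], [0.6, -0.4], [-0.2, 0.9], [0.3, 0.9], [-1.4, 1.5]]
['wb'] [ 0.4687 -0.2765 -1.2969  0.1825] -74.30811255593224
wb [[-0.3, -0.0], [0.4, -0.0], [0.2, 0.0], [-0.4, 0.0], [-0.1, 0.1], [0.2, 0.0]]
['top', 'side', 'wb'] [ 0.4688 -0.276  -1.3029  0.1615] -74.65319080899255
top [[-0.5, -0.3], [0.0, -1.6], [1.2, 0.4], [1.2, 1.1], [0.5, -0.5]]
side [[-1.6, -0.4], [2.5, -0.5], [0.5, 0.3], [1.1, 0.2]]
wb [[0.0, -0.3], [0.6, -0.2], [-0.0, 0.0], [-0.7, 0.0], [-1.0, 0.8], [-1.0, 0.0]]
```

Caddy pose (0.447, 0.1354, yaw -1.316) and board pose (0.4688, -0.2762, yaw -1.300), with the lip edge at about z = 0.162. Next: grasp, lift, and carry the caddy tipped to a point over the groove.

```bash
cat >> fit.py <<'E'
BQ=[.4688,-.2762,-1.300]; H=.091
def tcp(O,tip,yaw=None):   # caddy origin in board frame + tip -> TCP pose
    d=R.from_euler("y",tip).apply([0,0,H]); return W(BQ,[np.array(O)+d])[0],quat(BQ[2],tip)
def origin():   # caddy origin in board frame, tip, from the robot's present pose
    import station as s
    q=s.get_ee_rot(); Rt=R.from_quat([q[1],q[2],q[3],q[0]]).as_matrix()@M.T
    p=np.array(s.get_tcp_pos())-Rt@[0,0,H]; Rb=R.from_euler("z",BQ[2]).as_matrix()
    return Rb.T@(p-[BQ[0],BQ[1],0]), np.arctan2((Rb.T@Rt)[0,2],Rt[2,2])
def stat(t=""):
    import station as s
    o,a=origin(); f=R.from_euler("z",-BQ[2]).apply(s.get_ft_force())
    print(t,"t",round(s.get_time(),2),"O mm",(o*1e3).round(2),"tip",round(np.degrees(a),2),"F(board)",f.round(2),"fin",round(float(s.get_finger_force()),1)); return f
def edge(x,z,tip,y=0):   # origin so that strip edge is at board (x,y,z)
    return np.array([x,y,z])-R.from_euler("y",tip).apply([.0618,0,.059])
E
python3 - <<'E'
from fit import *; from station import *
c=[.447,.1354]; yaw=-1.316
move_pose([*c,.17],quat(yaw)); movel([*c,H],v=.1); command_gripper(0.0); stat("gripped"); print(get_grip_width())
movel([*c,H+.11],v=.15); stat("lift")
a=np.radians(20)
O=edge(-.06,.20,a); p,q=tcp(O+[-.06,0,.02],a); move_pose(p,q); stat("pre")
p,q=tcp(edge(-.0065,.198,a),a); movel(p,frame=q,v=.1); stat("over")
cv2.imwrite("pics/over.png",np.hstack([cv2.resize(read_camera("side")[180:400,240:480],(400,367)),cv2.resize(read_camera("top")[150:350,400:560],(294,367))])[:,:,::-1])
E
```

```text
gripped t 8.03 O mm [-402.45   88.84   -0.17] tip 0.0 F(board) [ 0.86 -1.43 -1.21] fin 30.0
0.1329110468679821
lift t 8.91 O mm [-402.4    88.21  109.24] tip -0.0 F(board) [-0.46 -0.52 -3.45] fin 30.0
pre t 9.95 O mm [-198.96   -0.22  184.95] tip 20.04 F(board) [ 0.06 -0.41 -3.45] fin 30.0
over t 11.26 O mm [-85.26  -0.   163.87] tip 20.01 F(board) [-0.29 -0.2  -3.47] fin 30.0
```

View pics/over.png

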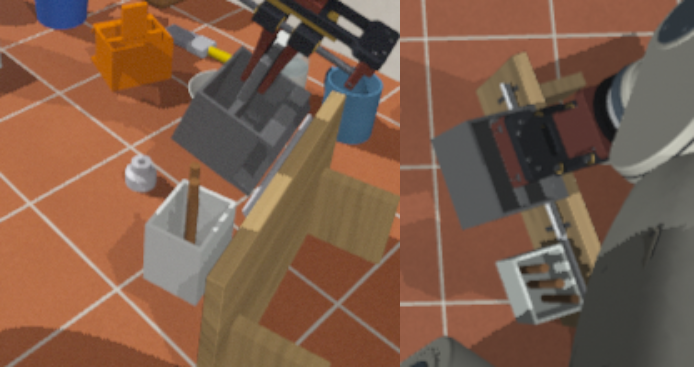

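The caddy is held square and tipped over the rail, clear of the bin. I'll feel the lip's height with the strip edge directly over it.

```bash
python3 - <<'E'
from fit import *; from station import *
a=np.radians(20)
def go(x,z,v,f=None):
    p,q=tcp(edge(x,z,a),a); r=movel(p,frame=q,v=v,until_force=f); stat(f"edge {x} {z} {r}"); return r
go(-.014,.184,.06)
go(-.014,.138,.012,2.5)
o,t=origin(); e=o+R.from_euler("y",t).apply([.0618,0,.059]); print("strip edge",e)
E
```

```text
edge -0.014 0.184 False t 11.78 O mm [-92.82  -0.25 149.29] tip 20.05 F(board) [ 0.09 -0.47 -3.93] fin 30.0
edge -0.014 0.138 True t 13.75 O mm [-92.26  -0.03 127.29] tip 20.01 F(board) [-0.11 -0.06  3.05] fin 30.0
strip edge [-0.014  -0.      0.1616]
```

The lip edge is at z ≈ 0.1615, which matches the vision estimate. Now into the groove, swing upright, and feel for the board.

```bash
python3 - <<'E'
from fit import *; from station import *
L=.1615
def go(x,z,deg,v,f=None):
    a=np.radians(deg); p,q=tcp(edge(x,z,a),a); r=movel(p,frame=q,v=v,until_force=f); stat(f"edge {x} {z:.4f} {deg} {r}"); return r
go(-.014,L+.006,20,.03); go(-.0065,L+.006,20,.03)
if not go(-.0065,L-.004,20,.02,4):
    wait(.2)
    for d in(15,10,5,0):
        if go(-.0065+.002*(20-d)/20,L-.004,d,.03,6): print("CONTACT");break
    else:
        r=go(.004,L-.004,0,.008,3)
E
```

```text
edge -0.014 0.1675 20 False t 14.12 O mm [-92.43  -0.22 133.05] tip 20.01 F(board) [ 0.51 -0.93 -3.72] fin 30.0
edge -0.0065 0.1675 20 False t 14.52 O mm [-84.58  -0.08 133.04] tip 20.01 F(board) [-0.54  0.66 -2.67] fin 30.0
edge -0.0065 0.1575 20 False t 15.17 O mm [-84.81  -0.   123.16] tip 20.01 F(board) [ 0.63  0.35 -4.2 ] fin 30.0
edge -0.006 0.1575 15 False t 15.71 O mm [-81.51   0.09 116.91] tip 15.06 F(board) [ 0.08 -0.59 -3.39] fin 30.0
edge -0.0055 0.1575 10 False t 16.05 O mm [-77.06   0.06 110.34] tip 10.12 F(board) [ 0.23 -0.07 -3.75] fin 30.0
edge -0.004999999999999999 0.1575 5 False t 16.39 O mm [-72.01   0.08 104.28] tip 5.13 F(board) [-0.69  0.27 -3.78] fin 30.0
edge -0.0045 0.1575 0 False t 16.73 O mm [-66.56   0.12  98.64] tip 0.13 F(board) [-0.48  0.56 -2.85] fin 30.0
edge 0.004 0.1575 0 True t 17.25 O mm [-64.56  -0.82  97.77] tip 0.13 F(board) [ 0.35  0.01 -3.94] fin 30.0
```

```bash
python3 - <<'E'
from fit import *; from station import *
def go(x,z,v=.01,f=None):
    p,q=tcp([x,0,z],0); r=movel(p,frame=q,v=v,until_force=f); return r
go(-.065,.0975); wait(.1); stat("start")
r=go(-.065,.086,.008,4); stat(f"down {r}"); wait(.2); stat("settle")
E
```

```text
start t 17.6 O mm [-65.16  -0.14  97.3 ] tip 0.02 F(board) [ 0.38 -0.83 -3.18] fin 30.0
down True t 18.44 O mm [-64.04   0.24  91.47] tip -0.1 F(board) [1.89 0.73 1.45] fin 30.0
settle t 18.64 O mm [-64.12   0.18  91.33] tip -0.09 F(board) [2.57 1.69 0.62] fin 30.0
```

```bash
python3 - <<'E'
from fit import *; from station import *
def go(x,z,v=.01):
    p,q=tcp([x,0,z],0); movel(p,frame=q,v=v)
def F(n=4):
    g=[]
    for _ in range(n): g.append(R.from_euler("z",-BQ[2]).apply(get_ft_force())); wait(.02)
    return np.mean(g,0)
z=.0913
for k in range(14):
    z-=.0004; go(-.0643,z); f=F(); print((z*1e3).__round__(2),f.round(1),(origin()[0]*1e3).round(2))
    if f[2]>10.8 or abs(f[0])>20: break
wait(.6); stat("held"); print(F())
E
```

```text
90.9 [0.9 1.1 3.7] [-64.11   0.21  91.08]
90.5 [1.  0.4 5.8] [-64.11   0.21  90.7 ]
90.1 [1.  0.5 6.9] [-64.08   0.23  90.43]
89.7 [ 0.6 -0.2  8.2] [-64.08   0.22  90.18]
89.3 [-0.2 -0.7  9.8] [-64.11   0.25  89.95]
88.9 [-0.2 -1.3 11.6] [-64.1    0.27  89.73]
held t 21.14 O mm [-64.09   0.29  89.73] tip -0.03 F(board) [-0.4  -1.11 11.98] fin 30.0
[-0.2502 -0.8242 11.5881]
```

The cleat load is about 15 N (11.6 N at the tool plus 3.5 N weight), held for 0.6 s. Now relax, let go and retreat.

```bash
python3 - <<'E'
from fit import *; from station import *
def go(x,z,v=.01):
    p,q=tcp([x,0,z],0); movel(p,frame=q,v=v)
def F(n=4):
    g=[]
    for _ in range(n): g.append(R.from_euler("z",-BQ[2]).apply(get_ft_force())); wait(.02)
    return np.mean(g,0)
z=.0889
for k in range(9):
    z+=.0004; go(-.0642,z); f=F()
    if f[2]<.6: break
print(z,f); stat("relaxed")
command_gripper(.45); wait(.3); stat("open")
go(-.0642,z+.06,.06); stat("up"); go(-.0642,z+.12,.12)
p,q=tcp([-.22,.02,z+.16],0); movel(p,v=.2); wait(.3); stat("away")
cv2.imwrite("pics/end.png",np.hstack([cv2.resize(read_camera("side")[180:400,240:480],(400,367)),cv2.resize(read_camera("top")[150:350,400:560],(294,367))])[:,:,::-1])
E
```

```text
0.09169999999999999 [ 3.3395  3.0577 -0.7004]
relaxed t 23.43 O mm [-64.08   0.1   91.63] tip -0.01 F(board) [ 3.17  3.42 -0.54] fin 30.0
open t 24.35 O mm [-64.23  -0.01  91.69] tip 0.0 F(board) [-0.55  0.1  -0.16] fin 0.0
up t 25.5 O mm [-64.43  -0.27 151.32] tip 0.03 F(board) [-1.63 -0.11  0.11] fin 0.0
away t 27.41 O mm [-219.5    19.78  251.44] tip 0.01 F(board) [-0.51 -0.9   0.13] fin 0.0
```

View pics/end.png

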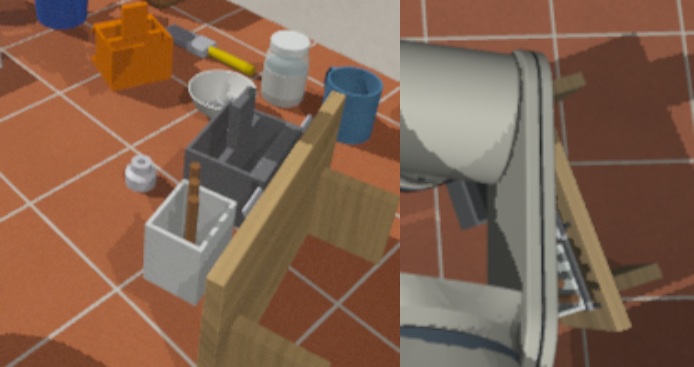

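The side view shows the caddy hanging upright on the cleat, parallel to the board and in the middle of the free stretch, with everything else where it was. Handing in.

```bash
python3 -c "
from station import *
print(job_done(),get_time())"
```

```text
the job is handed in; nothing more can be done
the job is handed in; nothing more can be done
```

The grey caddy hangs level on the middle of the cleat's free stretch, bedded with about 15 N and let go; the job was handed in at about 28 s, and no verdict came back.

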